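# Clamp a wax mould on a jeweller's bench

### The arm

A 6-joint arm with a two-finger parallel gripper is mounted at the origin on the work surface. World frame = base frame: x ahead of the robot, y to its left, z up, the work surface at z = 0. Lengths are in m, angles in rad, forces in N, time in s.
With the tool pointing down it reaches from about 0.15 to 0.775 m from the base axis. Payload 6.1 kg.
Tool frame: the origin (TCP) lies on the mounting face of the last link; the fingertips stand 173 mm ahead of it and the grasp point (between the pads) lies 155 mm ahead of it; z points along the fingers, x is the direction in which the jaws open and shut, and the axes are right-handed (so a half turn about z gives the same grasp; the last joint's range is limited). The gripper opens to 85 mm and grips with 20 to 120 N. Pads are 22 mm wide; open, the fingers measure 114 mm over their backs; the gripper's body (76 mm by 85 mm) begins 54 mm behind the grasp point. The pads swing forward as they close: fully open they stand 13 mm farther back than shut.
Start: joints at [-1.13, 0.126, -0.04, 1.405, 0, 1.571], TCP at [0.224, -0.475, 0.405] pointing down, gripper open.
Joint ranges: [-2.72, 2.72], [-0.95, 1.95], [-1.27, 1.35], [-1.78, 2.02], [-1.46, 1.47], [-3.14, 3.14]. Speed limits (rad/s): [2.39, 2.39, 3.01, 3.14, 3.14, 3.14].

### API

Orientations are given as a rotation vector (axis times angle).
In Python, from plant import ctrl gives the robot as it stands.
- The arm moves only by the tool play_rows, never from a script. Its argument "targets" is one flat list of numbers, 7 for each row, row after row: the closure in counts, from 0 (fully open) to 255 (shut), then the shift along the tool's x, y, z in units of 40 mm (1.0 is 40 mm), then the turn, a rotation vector about the tool's x, y, z in units of 5 degrees (1.0 is 5 degrees). In form: [jaw, x, y, z, wx, wy, wz, jaw, x, y, z, wx, wy, wz, ...]. A call has 1 to 12 rows; each row shifts and turns the pose as measured when the row begins, along the tool's axes as they then stand; what a row does not reach is not made up. A row lasts 1/12 s, in which the tool goes at most 41.7 mm and 7.16 degrees, less where a joint would pass 70% of its speed; a pose out of reach is approached as far as the arm can. A call is refused whole if a number of a shift passes 1 or a number of a turn 1, either way. A call with a gripper value outside its range is refused whole. The fingers move at their own pace and stop on an object; "force" is the grip in N (left out, the last holds). Time passes only in rows, so rows that do not move let the fingers close. It gives the time, the measured TCP pose, the force and the opening at its end, in the units of the state.
- ctrl.get_state(): the state, without advancing time (a new reading comes with each control period).
- ctrl.camera(name): name is "side" or "top"; returns the picture (480x640x3 uint8, blue, green, red); there is no depth.
- ctrl.camera_model(name): a dict with "fx", "fy", "cx", "cy" (pixels), "xyz" and "attitude" of the camera in the world. Camera axes: x right, y up, looking along -z (the intrinsics and any distortion apply to the point x, -y, -z); pixel columns grow to the right and rows downward; lengths in m; the calibration is good to about 2 mm. A picture is of the moment at which its call begins. camera_model takes no time and is no camera call.
- ctrl.sign_off(): hands the job in, once; it reports no verdict.
The state is a dict: "time_s": time; "q": joint angles; "qvel": joint speeds; "effort": joint torques, N m; "eef_pos": TCP position; "ee_rot": TCP orientation; "contact_force": force on the tool from outside, world axes, zero at the start; "torque": the same for the moment, N m; "width": finger opening in m.
Only numpy, scipy, OpenCV 4.12 (cv2) and the standard library are available. Lean on these libraries where they do the work, as an engineer would, in place of code of your own. Each camera call takes 0.05 s, during which the arm holds its last target. There are 200 camera calls.

### The job

The two-part aluminium mould sits ready in the mould clamp on the jeweller's bench, with the clamp's strap swung aside and its cam lever up. With a fingertip or the outside of the fingers, push the strap round over the mould until it rests against its stop pin, and only then push the cam lever fully down so that the strap's foot clamps the mould. Do not lift the mould or shift it in its seat, and leave the jar, brick, ring cone and dish where they stand.

Things in the scene. Friction and masses are not known exactly. Their poses are not given: they have to be found in the camera images.
- press: the fixed clamp base, a grey plate 100 (x) by 155 (y) by 12 mm high. Origin on the bench (z = 0) under the centre of the mould's seat; the plate runs from y = -65 to y = +90 mm of its own frame, x -50 to +50. Carries the 22 mm thick pivot post at own (0, +60) mm, four low rails (7 mm high) round the mould, and the stop pin (10 mm thick, top 74 mm above the bench) at own (-17, -46) mm. The whole clamp stands anywhere on the bench, turned about the vertical
- pivot (a point): point on the vertical axis on which the strap turns, 63 mm above the bench, at mid-thickness of the strap while the lever is up
- strap (a joint): angle of the strap about the vertical pivot, rad. 0 = home, strap lying along the press's own -y direction from the pivot, over the mould's centre and against the stop pin (it cannot go further); positive = swung anticlockwise seen from above, towards the press's own +x. Starts at 1.0 to 1.6; end of travel 1.75. A stiff pivot: it stays where it is left, about 1.5 N at the end moves it
- strap_tip (a point): middle of the strap's free end, 115 mm from the pivot axis. The strap is a flat steel bar 24 mm wide, 9 mm thick, from 58 to 68 mm above the bench while the lever is up, and sinks 6 mm as the lever goes fully down; under it, 60 mm from the pivot, hangs the foot. Nothing but the foot is within 15 mm below it; its outer 25 mm reach past the mould
- foot: round rubber foot, 22 mm across, on a spring under the strap, 60 mm from the pivot; origin at the centre of its underside, 46 mm above the bench at lever 0 (4 mm over the mould). Presses on the mould with about 5 N when the lever is fully down over it
- cam_lever (a joint): angle of the cam lever, rad. 0 = raised, sloping 60 degrees up from the horizontal; 1.05 = fully down, horizontal (end stop). Starts at 0 to 0.2. It stays where it is left; turning it takes about 0.2 to 0.25 Nm (some 4 N near its end)
- cam_hinge (a point): centre of the lever's horizontal hinge, on the pivot axis, 85 mm above the bench. The lever turns with the strap and points from here away from the strap's free end (press's own +y when the strap is home), as seen from above
- lever_tip (a point): end of the lever, 80 mm from its hinge. The lever is a round bar, 10 mm thick, its outer 40 mm a black grip 14 mm thick; round the hinge is a cam disc of 12 mm radius between two cheeks (26 mm wide over the hinge pin). Nothing lies under the lever but plate and bench
- mould_center (a point): centre of the loose aluminium mould, 70 (x) by 50 (y) by 30 mm, axes like the press's, seated between the rails; its underside 12 mm and its top 42 mm above the bench. It must stay where it is
- jar: bystander: glass jar with a lid, 60 mm across, 75 mm high; origin at the centre of its underside
- brick: bystander: fire brick 110 (x) by 70 (y) by 38 mm; origin at the centre of its underside
- ring_cone: bystander: small wooden ring cone, base 52 mm across, 68 mm high; origin at the centre of its underside
- dish: bystander: small white dish, 72 mm across, 24 mm high; origin at the centre of its underside
Mind the look-alikes: they are no part of the job. Leave any red look-alike of the part that bears mould_center alone.

How it is judged:
By the outcome, as a careful person would: the job done as asked, in the order asked, and still so for the second after the job is handed in, with the robot touching nothing.
It also fails if it takes over 54 s, if anything falls off the work surface, if the arm or the gripper's body presses on something with over 40 N, if the wrist force passes 120 N, or if a joint passes its speed limit or range.

## Working session

There is one attempt and no reset: what is moved stays moved. The work goes in short steps, Python scripts to look and compute and a tool call to move; the robot and the scene stay as the last step left them, time stands still between calls to the robot, and variables do not carry over. Pictures are saved under pics/ and viewed, about 8 in all and at most 12, crops included, and the job is handed in when it is done.

Besides the shell and the picture viewer there is one more tool, called after ">>>" by a JSON object that holds its "fn" and its "kwargs", one argument or row to a line. play_rows: Moves the arm, as the interface text tells. Its arguments: {"type":"object","properties":{"targets":{"type":"array","items":{"type":"number"}},"force":{"type":"number"}},"required":["targets"]}

```bash
mkdir -p pics; ls; cat > h.py <<'E'
import numpy as np, cv2
from scipy.spatial.transform import Rotation as R
from plant import ctrl
def cam(n):
    m=ctrl.camera_model(n); a=np.array(m["attitude"],float)
    Rm=a if a.shape==(3,3) else (R.from_rotvec(a).as_matrix() if a.size==3 else R.from_quat(a).as_matrix())
    return m,Rm
def plane(n,u,v,z):
    m,Rm=cam(n); d=Rm@np.array([(u-m["cx"])/m["fx"],-(v-m["cy"])/m["fy"],-1]); o=np.array(m["xyz"])
    return o+d*(z-o[2])/d[2]
def proj(n,p):
    m,Rm=cam(n); c=Rm.T@(np.array(p)-np.array(m["xyz"]))
    return m["cx"]+m["fx"]*c[0]/-c[2], m["cy"]-m["fy"]*c[1]/-c[2]
E
python3 - <<'E'
from h import *
for n in("top","side"):
    print(ctrl.camera_model(n)); cv2.imwrite(f"pics/{n}0.png",ctrl.camera(n))
print(ctrl.get_state())
E
```

```text
pics
{'fx': 556.486350791406, 'fy': 556.486350791406, 'cx': 330.3148438390506, 'cy': 240.6965291243839, 'xyz': array([0.41704329, 0.03698815, 1.17411808]), 'attitude': array([ 0.12888525, -0.12607414, -1.56906619])}
{'fx': 503.5896962411722, 'fy': 503.5896962411722, 'cx': 327.05728259839844, 'cy': 238.71196940434365, 'xyz': array([0.43418862, 0.54088273, 0.76361803]), 'attitude': array([ 0.11411923, -0.9328599 , -2.75177646])}
{'time_s': 0.1, 'q': array([-1.12995155e+00,  1.26340360e-01, -4.05180194e-02,  1.40538367e+00,
        1.59087597e-05,  1.57081131e+00]), 'qvel': array([-0.00017876, -0.00148578,  0.00246247,  0.00040254,  0.00049865,
       -0.00029846]), 'effort': array([-1.17931195e-03, -4.36905169e+01,  3.53604233e+01,  1.37294116e-02,
        2.38854653e-05, -1.95333899e-05]), 'eef_pos': array([ 0.22397247, -0.47470151,  0.40399026]), 'ee_rot': array([-2.65271591e+00,  1.68159209e+00,  1.90418321e-03]), 'contact_force': array([-0.12830975, -0.75230664, -0.13607443]), 'torque': array([0.005043  , 0.0261892 , 0.02483415]), 'width': 0.08529509466413376}
```

View pics/top0.png

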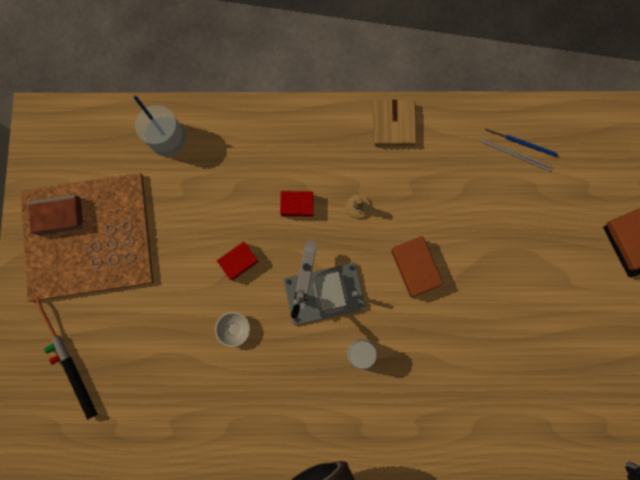

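View pics/side0.png

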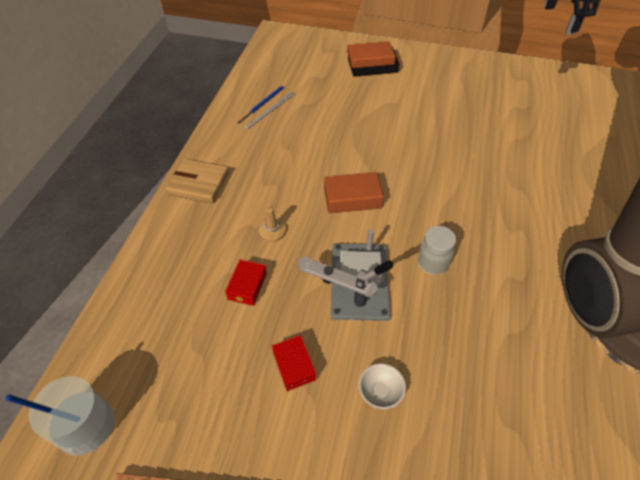

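Both views show the clamp near top-view (325,293). The strap points up to about (310,245), the lever is at (296,312) and the pin at about (356,293). I'll enlarge both.

```bash
python3 - <<'E'
from h import *
a=cv2.imread("pics/top0.png")[230:335,270:390]; b=cv2.imread("pics/side0.png")[220:330,290:410]
a=cv2.resize(a,None,fx=5,fy=5,interpolation=cv2.INTER_CUBIC); b=cv2.resize(b,None,fx=5,fy=5,interpolation=cv2.INTER_CUBIC)
a=cv2.convertScaleAbs(a,alpha=1.5);b=cv2.convertScaleAbs(b,alpha=1.2)
cv2.imwrite("pics/c1.png",a);cv2.imwrite("pics/c2.png",b)
E
```

```text
(no output)
```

View pics/c1.png

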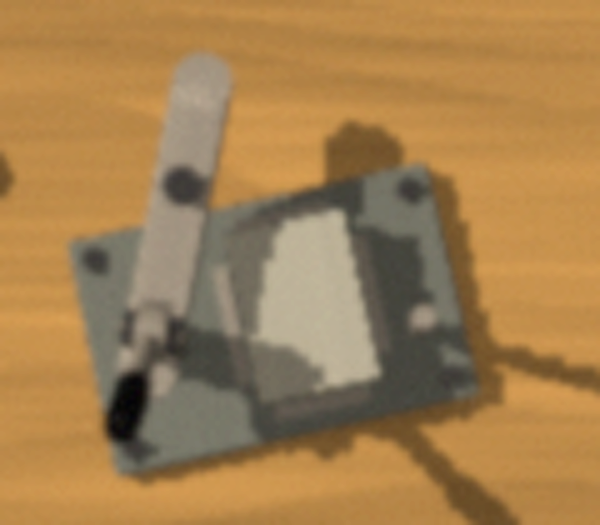

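View pics/c2.png

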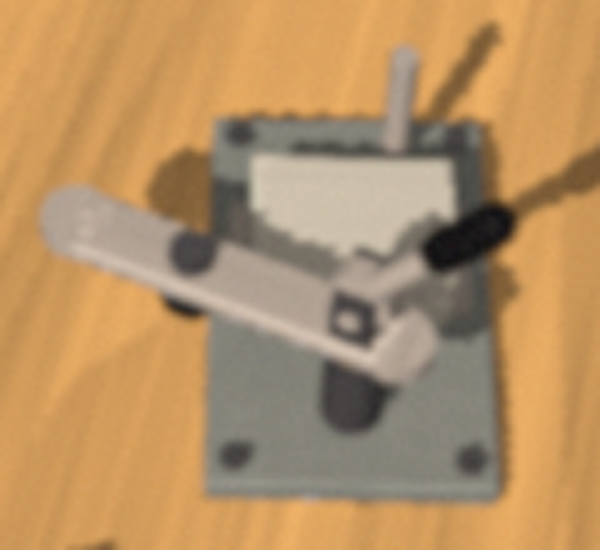

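The top crop shows the plate corners at crop pixels (70,243), (428,167), (478,390) and (120,475). The strap end is at (200,55), the lever tip at (122,437) and the pin top at (423,312). In the side crop the pin stands at (405,50).

```bash
cat >> h.py <<'E'
def c1(u,v,z): return plane("top",270+(u-2)/5,230+(v-2)/5,z)
E
python3 - <<'E'
from h import *
np.set_printoptions(precision=4,suppress=True)
# own corners: (+x,+y)=TL? strap home dir(-y)=image right ; +x = image up
C=[c1(*p,.012)[:2] for p in[(70,243),(428,167),(478,390),(120,475)]]
O=np.array([(.05,.09),(.05,-.065),(-.05,-.065),(-.05,.09)])
C=np.array(C);print(C,np.linalg.norm(C-np.roll(C,-1,0),axis=1))
cc=C.mean(0);oc=O.mean(0)
z=((C-cc)@[1,1j]*np.conj((O-oc)@[1,1j])).sum();th=np.angle(z)
M=np.array([[np.cos(th),-np.sin(th)],[np.sin(th),np.cos(th)]]);T=cc-M@oc
print("th",th,"press",T); P=T+M@[0,.06]; print("pivot",P,"pin",T+M@[-.017,-.046],c1(423,312,.074))
print("tip end",c1(202,53,.068),"foot screw",c1(184,185,.068), "lever tip", c1(122,437,.15),c1(122,437,.14))
for n,q in(("tip",c1(202,53,.068)),("foot",c1(184,185,.068)),("lev",c1(122,437,.15)),("levgrip",c1(128,405,.135))):
    d=M.T@(q[:2]-P); print(n,np.linalg.norm(d),"strap ang",np.arctan2(d[0],-d[1]))
for n,x,y in(("jar",362,354),):print(n,plane("top",x,y,.075))
for n,x,y in(("brick",417,266),("cone",358,208),("dish",233,330)):print(n,plane("top",x,y,.03))
# side check
for nm,p in(("pivot",[*P,.068]),("pin",[*(T+M@[-.017,-.046]),.074]),("mould",[*T,.042]),("c",[*C[0],.012])):
    u,v=proj("side",p);print(nm,(u-290)*5+2,(v-220)*5+2)
for l in (0,.1,.2):
    a=np.deg2rad(60)-l
    d=c1(202,53,.068)[:2]-P;d/=np.linalg.norm(d)
    q=[*(P-d*.08*np.cos(a)),.085+.08*np.sin(a)]
    u,v=proj("side",q);u2,v2=proj("top",q);print(l,q,(u-290)*5+2,(v-220)*5+2,(u2-270)*5+2,(v2-230)*5+2)
E
```

```text
[[ 0.528   0.1368]
 [ 0.5597 -0.0133]
 [ 0.4665 -0.0332]
 [ 0.4319  0.1151]] [0.1535 0.0953 0.1523 0.0985]
th 0.21809149051834026 press [0.4992 0.0391]
pivot [0.4862 0.0977] pin [ 0.4926 -0.0095] [ 0.4945 -0.0081  0.074 ]
tip end [0.5993 0.0797 0.068 ] foot screw [0.5458 0.0867 0.068 ] lever tip [0.4438 0.1052 0.15  ] [0.4441 0.1058 0.14  ]
tip 0.1144410330412923 strap ang 1.194929156346838
foot 0.06055558091688911 strap ang 1.170055218115538
lev 0.043057668985827566 strap ang -1.9632027075984013
levgrip 0.030913332932717523 strap ang -1.9955392197224233
jar [ 0.3745 -0.0222  0.075 ]
brick [ 0.551  -0.1402  0.03  ]
cone [ 0.6739 -0.0195  0.03  ]
dish [0.4211 0.2368 0.03  ]
pivot 361.85980623247315 315.3244361462323
pin 407.3054178946917 50.712661467726974
mould 355.3227607213206 209.86915855379505
c 207.61834054359252 474.4586820382092
0 [np.float64(0.44674137059249136), np.float64(0.1039910106454163), np.float64(0.1542820323027551)] 505.06630544245706 203.0842293399969 124.54129334110559 428.6281637165116
0.1 [np.float64(0.4401079702645708), np.float64(0.1050463715508344), np.float64(0.14994257405429492)] 525.1315823131465 218.83544645998012 122.27112095276664 447.32918054072326
0.2 [np.float64(0.4339355512828823), np.float64(0.10602839123351752), np.float64(0.14495423107304511)] 543.3503852625382 235.22933923231858 120.34554193320827 464.667314089652
```

Measurements agree: the press is at (0.499, 0.039) turned 0.218 rad, the pivot at (0.486, 0.098), the strap at about 1.19 and the lever at about 0.05. Side-view reprojections match to within about 1 px. I'll move high, toward the far side of the strap end, with the gripper shut.

>>> {"fn": "play_rows", "kwargs": {
  "targets": [255, -0.48, -0.74, 0, 0, 0, 0, 255, -0.48, -0.74, 0, 0, 0, 0, 255, -0.48, -0.74, 0, 0, 0, 0, 255, -0.48, -0.74, 0, 0, 0, 0, 255, -0.48, -0.74, 0, 0, 0, 0, 255, -0.48, -0.74, 0, 0, 0, 0, 255, -0.48, -0.74, 0, 0, 0, 0, 255, -0.48, -0.74, 0, 0, 0, 0, 255, -0.48, -0.74, 0, 0, 0, 0, 255, -0.48, -0.74, 0, 0, 0, 0, 255, -0.48, -0.74, 0, 0, 0, 0, 255, -0.48, -0.74, 0, 0, 0, 0],
  "force": 40
}}

```text
time_s: 1.1
eef_pos: [0.4528, -0.1049, 0.3989]
ee_rot: [-2.64, 1.701, 0.014]
contact_force: [0.7, -0.1, -0.1]
width: -0.0
```

```bash
cat >> h.py <<'E'
P=np.array([.486,.098]); TH=.218
def go(x,y,z,yaw):  # yaw: world angle (deg) of tool x; tool down. prints tool-frame shift (units) now and turn (units)
    s=ctrl.get_state(); Rm=R.from_rotvec(s["ee_rot"]).as_matrix()
    d=Rm.T@(np.array([x,y,z])-s["eef_pos"]); c,k=np.cos(np.radians(yaw)),np.sin(np.radians(yaw))
    G=np.array([[c,k,0],[k,-c,0],[0,0,-1]]); w=R.from_matrix(Rm.T@G).as_rotvec(degrees=True)
    print("t",round(s["time_s"],2),"pos",s["eef_pos"].round(4),"F",s["contact_force"].round(1),"w",round(s["width"],3),"yaw",np.degrees(np.arctan2(Rm[1,0],Rm[0,0])).round(1))
    print("shift units",(d/.04).round(2),"turn units",(w/5).round(2))
E
python3 -c "
from h import *
go(.594,.121,.404,-9.3)"
```

```text
t 1.1 pos [ 0.4528 -0.1049  0.3989] F [ 0.7 -0.1 -0.1] w -0.0 yaw -65.6
shift units [-3.68 -5.55 -0.12] turn units [ -0.     0.11 -11.26]
```

>>> {"fn": "play_rows", "kwargs": {
  "targets": [255, -0.46, -0.7, 0, 0, 0, 0, 255, -0.46, -0.7, 0, 0, 0, 0, 255, -0.46, -0.7, 0, 0, 0, 0, 255, -0.46, -0.7, 0, 0, 0, 0, 255, -0.46, -0.7, 0, 0, 0, 0, 255, -0.46, -0.7, 0, 0, 0, 0, 255, -0.46, -0.7, 0, 0, 0, 0, 255, -0.46, -0.7, 0, 0, 0, 0, 255, 0, 0, 0, 0, 0, -1, 255, 0, 0, 0, 0, 0, -1, 255, 0, 0, 0, 0, 0, -1, 255, 0, 0, 0, 0, 0, -1]
}}

```text
time_s: 2.1
eef_pos: [0.6034, 0.1448, 0.39]
ee_rot: [2.909, -1.179, -0.029]
contact_force: [-0.4, 0.0, 0.2]
width: -0.0001
```

>>> {"fn": "play_rows", "kwargs": {
  "targets": [255, 0, 0, 0, 0, 0, -1, 255, 0, 0, 0, 0, 0, -1, 255, 0, 0, 0, 0, 0, -1, 255, 0, 0, 0, 0, 0, -1, 255, 0, 0, 0, 0, 0, -1, 255, 0, 0, 0, 0, 0, -1, 255, 0, 0, 0, 0, 0, -1, 255, 0, 0, 0, 0, 0, 0]
}}

```text
time_s: 2.77
eef_pos: [0.6034, 0.1457, 0.3842]
ee_rot: [-3.135, 0.194, 0.045]
contact_force: [0.7, 0.8, -0.3]
width: 0.0
```

```bash
python3 -c "
from h import *
go(.594,.121,.221,-9.3)"
```

```text
t 2.77 pos [0.6034 0.1457 0.3842] F [ 0.7  0.8 -0.3] w 0.0 yaw -7.1
shift units [-0.04  0.64  4.08] turn units [0.02 0.33 0.45]
```

>>> {"fn": "play_rows", "kwargs": {
  "targets": [255, 0, 0.05, 0.5, 0, 0.3, 0.45, 255, 0, 0.05, 0.5, 0, 0, 0, 255, 0, 0.05, 0.5, 0, 0, 0, 255, 0, 0.05, 0.5, 0, 0, 0, 255, 0, 0.05, 0.5, 0, 0, 0, 255, 0, 0, 0.5, 0, 0, 0, 255, 0, 0, 0.5, 0, 0, 0, 255, 0, 0, 0.4, 0, 0, 0, 255, 0, 0, 0, 0, 0, 0]
}}

```text
time_s: 3.52
eef_pos: [0.6002, 0.135, 0.2202]
ee_rot: [3.125, -0.296, -0.003]
contact_force: [-1.1, 0.4, -0.2]
width: -0.0002
```

```bash
python3 -c "
from h import *
go(.594,.121,.221,-9.3)"
```

```text
t 3.52 pos [0.6002 0.135  0.2202] F [-1.1  0.4 -0.2] w -0.0 yaw -10.8
shift units [-0.09  0.37 -0.02] turn units [ 0.03  0.02 -0.3 ]
```

>>> {"fn": "play_rows", "kwargs": {
  "targets": [255, -0.05, 0.2, 0, 0, 0, -0.1, 255, -0.05, 0.2, 0, 0, 0, -0.1, 255, 0, 0.2, 0, 0, 0, 0, 255, 0, 0.15, 0, 0, 0, 0, 255, 0.03, 0.14, 0, 0, 0, 0.6, 255, 0.03, 0.14, 0, 0, 0, 0.6, 255, 0.03, 0.14, 0, 0, 0, 0.6, 255, 0.03, 0.14, 0, 0, 0, 0.6]
}}

```text
time_s: 4.18
eef_pos: [0.5898, 0.0791, 0.2264]
ee_rot: [-3.078, 0.611, -0.005]
contact_force: [0.8, 1.7, -2.2]
width: 0.0002
```

```bash
cat >> h.py <<'E'
def rel():
    s=ctrl.get_state(); Rm=R.from_rotvec(s["ee_rot"]).as_matrix(); d=s["eef_pos"][:2]-P
    yaw=np.arctan2(Rm[1,0],Rm[0,0]); print("t",round(s["time_s"],2),"z",s["eef_pos"][2].round(4),"yaw",np.degrees(yaw).round(1),"home yaw",np.degrees(TH).round(1)-90,
     "tool pos rel pivot in tool xy mm",(Rm[:2,:2].T@d*1e3).round(1),"tilt",(Rm[:2,2]).round(3),"F",s["contact_force"].round(1))
E
python3 - <<'E'
from h import *
rel(); a=ctrl.camera("top")[220:340,270:400]
cv2.imwrite("pics/c3.png",cv2.convertScaleAbs(cv2.resize(a,None,fx=4,fy=4),alpha=1.5))
E
```

```text
t 4.18 z 0.2264 yaw -22.5 home yaw -77.5 tool pos rel pivot in tool xy mm [103.2 -22.2] tilt [0.004 0.003] F [ 0.8  1.7 -2.2]
```

View pics/c3.png

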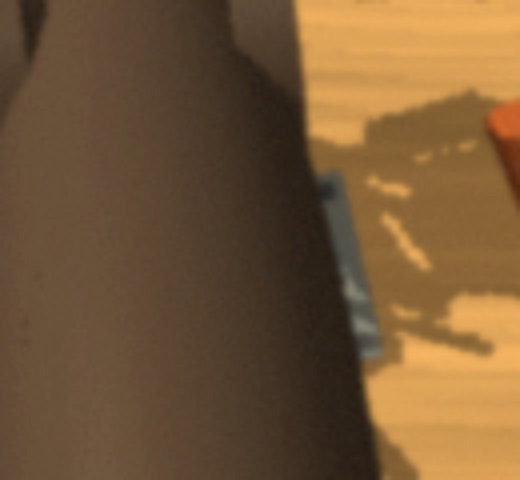

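The arm hides the clamp from the top view; only the pin end of the plate shows, at (350,270). The force indicates contact with the strap, so I'll check the side view.

>>> {"fn": "play_rows", "kwargs": {
  "targets": [255, 0.03, 0.13, 0.05, 0, 0, 0.6, 255, 0.03, 0.13, 0.05, 0, 0, 0.6, 255, 0.03, 0.13, 0.03, 0, 0, 0.6]
}}

```text
time_s: 4.48
eef_pos: [0.5872, 0.0617, 0.2253]
ee_rot: [-3.012, 0.86, -0.014]
contact_force: [-0.4, 2.1, 0.9]
width: -0.0002
```

```bash
python3 - <<'E'
from h import *
rel(); a=ctrl.camera("side")[180:330,260:440]
cv2.imwrite("pics/c4.png",cv2.convertScaleAbs(cv2.resize(a,None,fx=4,fy=4),alpha=1.3))
E
```

```text
t 4.48 z 0.2253 yaw -31.9 home yaw -77.5 tool pos rel pivot in tool xy mm [105.1 -22.5] tilt [0.011 0.006] F [-0.4  2.1  0.9]
```

View pics/c4.png

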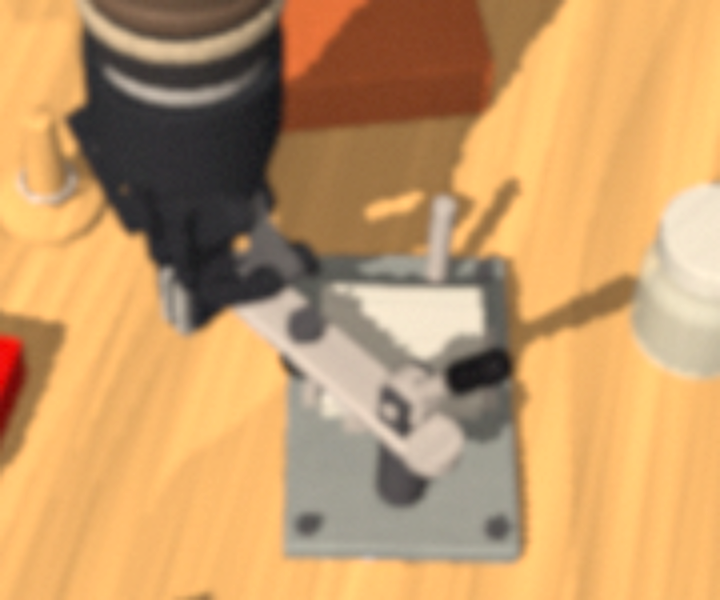

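The side view shows the finger pushing the strap end at about (225,310). The strap has turned part way, the foot is near (300,325), and nothing else is touched. Continuing.

>>> {"fn": "play_rows", "kwargs": {
  "targets": [255, 0.02, 0.14, 0.04, 0, 0, 0.6, 255, 0.02, 0.14, 0.04, 0, 0, 0.6, 255, 0.02, 0.14, 0.04, 0, 0, 0.6, 255, 0.02, 0.14, 0.02, 0, 0, 0.6, 255, 0.02, 0.14, 0.02, 0, 0, 0.6, 255, 0.02, 0.14, 0.02, 0, 0, 0.6, 255, 0.02, 0.14, 0, 0, 0, 0.6, 255, 0.02, 0.14, 0, 0, 0, 0.6, 255, 0.02, 0.14, 0, 0, 0, 0.6, 255, 0.02, 0.14, 0, 0, 0, 0.6]
}}

```text
time_s: 5.37
eef_pos: [0.556, 0.0148, 0.2269]
ee_rot: [-2.665, 1.612, -0.032]
contact_force: [1.5, 0.5, -0.7]
width: 0.0002
```

```bash
python3 -c "
from h import *
rel()"
```

```text
t 5.37 z 0.2269 yaw -62.3 home yaw -77.5 tool pos rel pivot in tool xy mm [106.2 -23.4] tilt [0.032 0.013] F [ 1.5  0.5 -0.7]
```

>>> {"fn": "play_rows", "kwargs": {
  "targets": [255, 0, 0.14, 0.08, 0, 0, 0.6, 255, 0, 0.14, 0.08, 0, 0, 0.6, 255, 0, 0.14, 0.05, 0, 0, 0.6, 255, 0, 0.14, 0.05, 0, 0, 0.6]
}}

```text
time_s: 5.7
eef_pos: [0.5383, 0.0046, 0.2212]
ee_rot: [-2.47, 1.88, -0.045]
contact_force: [2.0, -0.1, 1.8]
width: 0.0003
```

```bash
python3 -c "
from h import *
rel()"
```

```text
t 5.7 z 0.2212 yaw -74.6 home yaw -77.5 tool pos rel pivot in tool xy mm [103.9 -25.5] tilt [0.046 0.012] F [ 2.  -0.1  1.8]
```

Nearly home; I'll make small pushes along tool y and watch for the force to rise.

>>> {"fn": "play_rows", "kwargs": {
  "targets": [255, 0, 0.12, 0, 0, 0, 0.5, 255, 0, 0.1, 0, 0, 0, 0, 255, 0, 0.06, 0, 0, 0, 0]
}}

```text
time_s: 5.95
eef_pos: [0.5281, 0.0009, 0.2234]
ee_rot: [-2.426, 1.93, -0.053]
contact_force: [1.3, 0.7, -0.6]
width: -0.0002
```

```bash
python3 -c "
from h import *
rel()"
```

```text
t 5.95 z 0.2234 yaw -77.0 home yaw -77.5 tool pos rel pivot in tool xy mm [104.1 -19.1] tilt [0.053 0.011] F [ 1.3  0.7 -0.6]
```

>>> {"fn": "play_rows", "kwargs": {
  "targets": [255, 0, 0.08, 0.02, 0, 0, 0, 255, 0, 0.06, 0.02, 0, 0, 0]
}}

```text
time_s: 6.12
eef_pos: [0.523, -0.0007, 0.2227]
ee_rot: [-2.428, 1.925, -0.057]
contact_force: [2.6, 0.3, 0.1]
width: 0.0001
```

>>> {"fn": "play_rows", "kwargs": {
  "targets": [255, 0, 0.06, 0, 0, 0, 0]
}}

```text
time_s: 6.2
eef_pos: [0.5212, -0.0013, 0.223]
ee_rot: [-2.427, 1.923, -0.06]
contact_force: [5.9, 0.5, 0.3]
width: -0.0004
```

>>> {"fn": "play_rows", "kwargs": {
  "targets": [255, 0, 0.06, 0, 0, 0, 0]
}}

```text
time_s: 6.28
eef_pos: [0.5198, -0.0016, 0.2236]
ee_rot: [-2.426, 1.919, -0.064]
contact_force: [8.6, 1.7, -1.6]
width: -0.0001
```

```bash
python3 - <<'E'
from h import *
rel(); a=ctrl.camera("side")[180:330,260:440]
cv2.imwrite("pics/c5.png",cv2.convertScaleAbs(cv2.resize(a,None,fx=4,fy=4),alpha=1.3))
E
```

```text
t 6.28 z 0.2236 yaw -76.7 home yaw -77.5 tool pos rel pivot in tool xy mm [104.7 -10. ] tilt [0.062 0.012] F [ 8.6  1.7 -1.6]
```

View pics/c5.png

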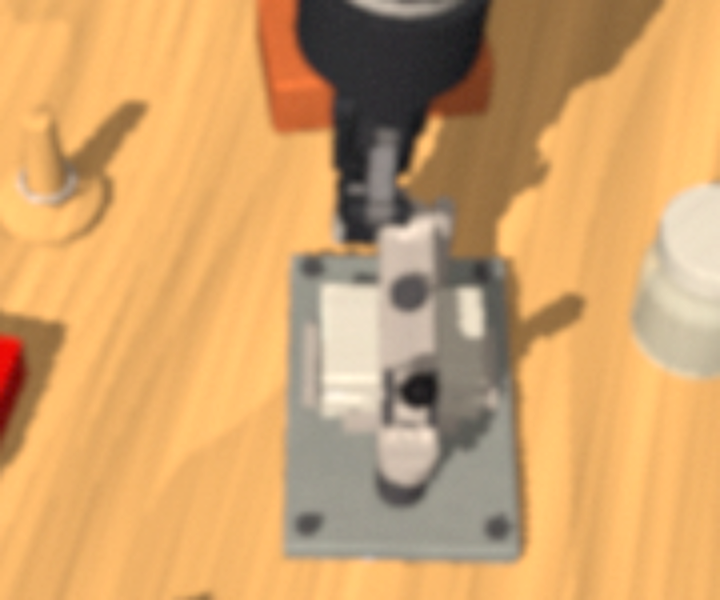

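The strap lies over the mould against the pin at (440,215), and the force is rising at 8.6 N, so the strap is home. Backing off, then rising.

>>> {"fn": "play_rows", "kwargs": {
  "targets": [255, 0, -0.2, 0, 0, 0, 0, 255, 0, -0.3, 0, 0, 0, 0, 255, 0, -0.3, 0, 0, 0, 0, 255, 0, 0, -0.6, 0, 0, 0, 255, 0, 0, -0.8, 0, 0, 0, 255, 0, 0, -0.8, 0, 0, 0, 255, 0, 0, -0.8, 0, 0, 0, 255, 0, 0, -0.6, 0, 0, 0, 255, 0, 0, 0, 0, 0, 0]
}}

```text
time_s: 7.08
eef_pos: [0.5421, 0.0053, 0.3704]
ee_rot: [-2.442, 1.92, -0.042]
contact_force: [0.6, 0.1, 0.3]
width: -0.0004
```

```bash
python3 - <<'E'
from h import *
rel()
u=np.array([-np.sin(TH),np.cos(TH)])
go(*(P+.045*u),.36,-77.5)
E
```

```text
t 7.08 z 0.3704 yaw -76.3 home yaw -77.5 tool pos rel pivot in tool xy mm [103.3 -32.6] tilt [0.043 0.011] F [0.6 0.1 0.3]
t 7.08 pos [0.5421 0.0053 0.3704] F [0.6 0.1 0.3] w -0.0 yaw -76.3
shift units [-3.71  0.8   0.23] turn units [-0.51  0.01  0.23]
```

>>> {"fn": "play_rows", "kwargs": {
  "targets": [255, -0.3, 0.08, 0, -0.5, 0, 0.2, 255, -0.38, 0.08, 0, 0, 0, 0, 255, -0.38, 0.08, 0, 0, 0, 0, 255, -0.38, 0.08, 0, 0, 0, 0, 255, -0.38, 0.08, 0, 0, 0, 0, 255, -0.38, 0.08, 0, 0, 0, 0, 255, -0.38, 0.08, 0, 0, 0, 0, 255, -0.38, 0.08, 0, 0, 0, 0, 255, -0.3, 0.08, 0, 0, 0, 0, 255, 0, 0, 0, 0, 0, 0]
}}

```text
time_s: 7.92
eef_pos: [0.4856, 0.1189, 0.3659]
ee_rot: [2.467, -1.936, -0.024]
contact_force: [-0.3, 0.3, 0.2]
width: 0.0003
```

```bash
python3 - <<'E'
from h import *
rel()
u=np.array([-np.sin(TH),np.cos(TH)])
go(*(P+.045*u),.335,-77.5)
E
```

```text
t 7.92 z 0.3659 yaw -76.3 home yaw -77.5 tool pos rel pivot in tool xy mm [-20.4  -4.6] tilt [-0.016  0.005] F [-0.3  0.3  0.2]
t 7.92 pos [0.4856 0.1189 0.3659] F [-0.3  0.3  0.2] w 0.0 yaw -76.3
shift units [-0.61  0.08  0.78] turn units [0.16 0.1  0.25]
```

>>> {"fn": "play_rows", "kwargs": {
  "targets": [255, -0.25, 0.04, 0, 0.16, 0.1, 0.25, 255, -0.25, 0.04, 0, 0, 0, 0, 255, -0.15, 0, 0.2, 0, 0, 0, 255, 0, 0, 0.2, 0, 0, 0, 255, 0, 0, 0.2, 0, 0, 0, 255, 0, 0, 0, 0, 0, 0]
}}

```text
time_s: 8.42
eef_pos: [0.4817, 0.1208, 0.3392]
ee_rot: [-2.467, 1.93, 0.017]
contact_force: [-0.5, -0.7, -1.0]
width: -0.0001
```

```bash
python3 - <<'E'
from h import *
rel()
u=np.array([-np.sin(TH),np.cos(TH)])
go(*(P+.047*u),.330,-77.5)
a=ctrl.camera("side")[180:330,260:440]
cv2.imwrite("pics/c6.png",cv2.convertScaleAbs(cv2.resize(a,None,fx=4,fy=4),alpha=1.3))
E
```

```text
t 8.42 z 0.3392 yaw -76.1 home yaw -77.5 tool pos rel pivot in tool xy mm [-23.2  -1.3] tilt [-0.003  0.014] F [-0.5 -0.7 -1. ]
t 8.42 pos [0.4817 0.1208 0.3392] F [-0.5 -0.7 -1. ] w -0.0 yaw -76.1
shift units [-0.59  0.    0.24] turn units [-0.01  0.17  0.29]
```

View pics/c6.png

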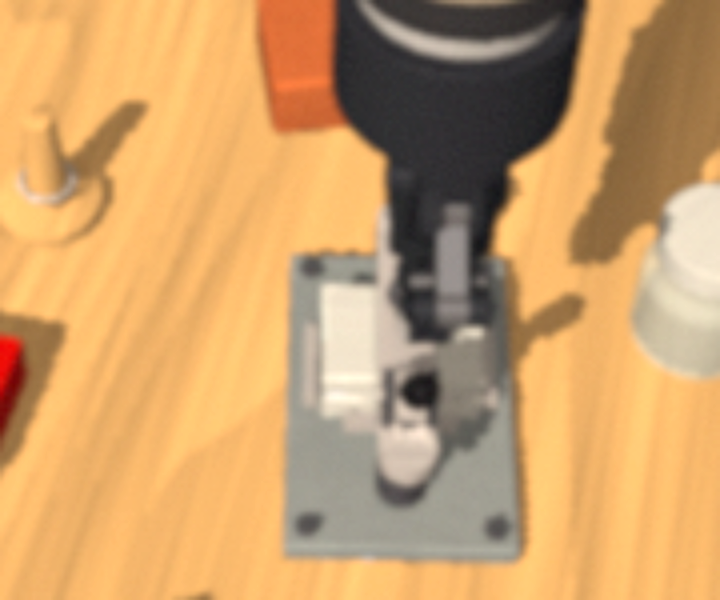

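The finger is above and inboard of the lever grip at (420,388). The outward shift fell short (r = 23 mm, wanted about 47), and the strap still lies home. Moving outward again.

>>> {"fn": "play_rows", "kwargs": {
  "targets": [255, -0.2, 0, 0, 0, 0, 0, 255, -0.2, 0, 0, 0, 0, 0, 255, -0.2, 0, 0, 0, 0, 0, 255, 0, 0, 0, 0, 0.2, 0.3]
}}

```text
time_s: 8.8
eef_pos: [0.4817, 0.1228, 0.3402]
ee_rot: [-2.471, 1.925, 0.017]
contact_force: [0.5, -0.1, 0.4]
width: 0.0002
```

```bash
python3 - <<'E'
from h import *
rel()
E
```

```text
t 8.8 z 0.3402 yaw -75.9 home yaw -77.5 tool pos rel pivot in tool xy mm [-25.1  -1.8] tilt [-0.003  0.014] F [ 0.5 -0.1  0.4]
```

```bash
python3 -c "
from h import *
s=ctrl.get_state();print(s['q'].round(3),s['effort'].round(2),s['eef_pos'])"
```

```text
[ 0.246  0.081 -0.231  1.258  0.014  3.141] [ 1.540e+00 -4.028e+01  3.483e+01  1.000e-02  4.000e-01 -0.000e+00] [0.48166186 0.12275228 0.34019788]
```

Joint 6 sits at its limit of 3.14. I'll unwind the tool a quarter turn, clear above everything; the outward direction then becomes tool −y.

>>> {"fn": "play_rows", "kwargs": {
  "targets": [255, 0, 0, -0.3, 0, 0, -1, 255, 0, 0, -0.2, 0, 0, -1, 255, 0, 0, 0, 0, 0, -1, 255, 0, 0, 0, 0, 0, -1, 255, 0, 0, 0, 0, 0, -1, 255, 0, 0, 0, 0, 0, -1, 255, 0, 0, 0, 0, 0, -1, 255, 0, 0, 0, 0, 0, -1, 255, 0, 0, 0, 0, 0, -1]
}}

```text
time_s: 9.55
eef_pos: [0.4834, 0.1195, 0.364]
ee_rot: [-3.033, 0.786, -0.001]
contact_force: [-0.3, 0.5, -0.2]
width: -0.0001
```

>>> {"fn": "play_rows", "kwargs": {
  "targets": [255, 0, 0, 0, 0, 0, -1, 255, 0, 0, 0, 0, 0, -1, 255, 0, 0, 0, 0, 0, -1, 255, 0, 0, 0, 0, 0, -1, 255, 0, 0, 0, 0, 0, -1, 255, 0, 0, 0, 0, 0, -1, 255, 0, 0, 0, 0, 0, -1, 255, 0, 0, 0, 0, 0, -1, 255, 0, 0, 0, 0, 0, 0]
}}

```text
time_s: 10.3
eef_pos: [0.4849, 0.1167, 0.367]
ee_rot: [-3.119, -0.353, -0.015]
contact_force: [0.0, 0.7, -0.5]
width: 0.0001
```

```bash
python3 - <<'E'
from h import *
rel()
u=np.array([-np.sin(TH),np.cos(TH)])
go(*(P+.047*u),.338,12.5)
E
```

```text
t 10.3 z 0.367 yaw 12.9 home yaw -77.5 tool pos rel pivot in tool xy mm [  3.1 -18.5] tilt [0.009 0.003] F [ 0.   0.7 -0.5]
t 10.3 pos [0.4849 0.1167 0.367 ] F [ 0.   0.7 -0.5] w 0.0 yaw 12.9
shift units [-0.08 -0.71  0.72] turn units [-0.02 -0.11  0.08]
```

>>> {"fn": "play_rows", "kwargs": {
  "targets": [255, -0.04, -0.2, 0, 0, -0.1, 0, 255, -0.04, -0.3, 0, 0, 0, 0, 255, 0, -0.2, 0, 0, 0, 0, 255, 0, 0, 0.3, 0, 0, 0, 255, 0, 0, 0.3, 0, 0, 0, 255, 0, 0, 0, 0, 0, 0]
}}

```text
time_s: 10.8
eef_pos: [0.4752, 0.1458, 0.344]
ee_rot: [-3.123, -0.332, -0.004]
contact_force: [0.1, 0.1, -0.8]
width: 0.0001
```

```bash
python3 - <<'E'
from h import *
rel()
E
```

```text
t 10.8 z 0.344 yaw 12.1 home yaw -77.5 tool pos rel pivot in tool xy mm [ -0.5 -49. ] tilt [0.003 0.001] F [ 0.1  0.1 -0.8]
```

>>> {"fn": "play_rows", "kwargs": {
  "targets": [255, 0, 0, 0.15, 0, 0, 0, 255, 0, 0, 0.15, 0, 0, 0, 255, 0, 0, 0.12, 0, 0, 0, 255, 0, 0, 0.12, 0, 0, 0, 255, 0, -0.04, 0.12, 0, 0, 0, 255, 0, -0.05, 0.12, 0, 0, 0, 255, 0, -0.05, 0.12, 0, 0, 0, 255, 0, -0.05, 0.12, 0, 0, 0]
}}

```text
time_s: 11.47
eef_pos: [0.4726, 0.1595, 0.3122]
ee_rot: [-3.098, -0.329, -0.018]
contact_force: [-5.6, 3.9, 8.8]
width: -0.0001
```

```bash
python3 - <<'E'
from h import *
rel()
E
```

```text
t 11.47 z 0.3122 yaw 12.1 home yaw -77.5 tool pos rel pivot in tool xy mm [ -0.2 -62.9] tilt [0.008 0.027] F [-5.6  3.9  8.8]
```

>>> {"fn": "play_rows", "kwargs": {
  "targets": [255, 0, 0, 0.12, 0, 0, 0, 255, 0, 0, 0.12, 0, 0, 0, 255, 0, 0, 0.12, 0, 0, 0, 255, 0, 0, 0.12, 0, 0, 0, 255, 0, 0, 0.12, 0, 0, 0]
}}

```text
time_s: 11.88
eef_pos: [0.4696, 0.1669, 0.2944]
ee_rot: [-3.067, -0.334, -0.018]
contact_force: [-4.5, 6.6, 6.7]
width: -0.0002
```

```bash
python3 - <<'E'
from h import *
rel();a=ctrl.camera("side")[180:330,260:440]
cv2.imwrite("pics/c7.png",cv2.convertScaleAbs(cv2.resize(a,None,fx=4,fy=4),alpha=1.3))
E
```

```text
t 11.88 z 0.2944 yaw 12.4 home yaw -77.5 tool pos rel pivot in tool xy mm [ -1.2 -70.7] tilt [0.006 0.057] F [-4.5  6.6  6.7]
```

View pics/c7.png

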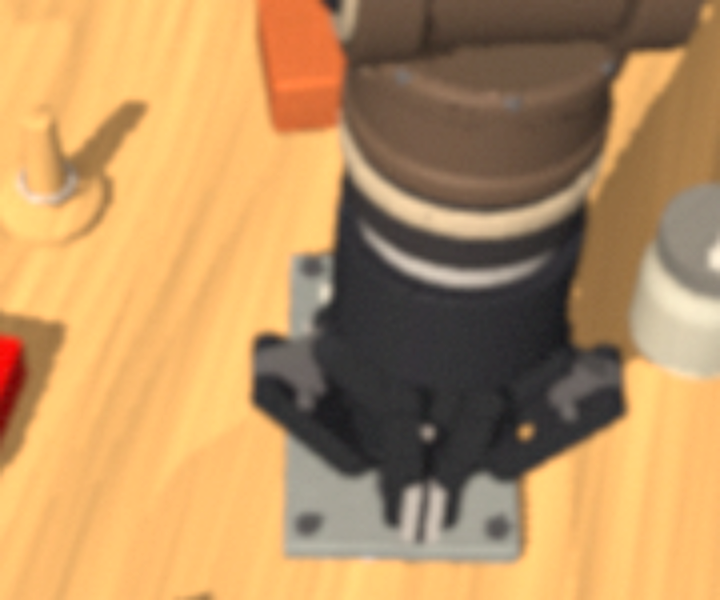

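The finger is centred on the lever, with its tip at (425,510), but the lever has pushed it outward and tilted it. I'll lift slightly, straighten and re-centre inward, then carry on.

>>> {"fn": "play_rows", "kwargs": {
  "targets": [255, 0, 0, -0.2, 0, 0, 0, 255, 0, 0, -0.2, 0, 0, 0, 255, 0, 0, 0, -0.4, 0, 0, 255, 0, 0.1, 0, -0.3, 0, 0, 255, 0, 0.1, 0, 0, 0, 0, 255, 0, 0, 0, 0, 0, 0]
}}

```text
time_s: 12.43
eef_pos: [0.4716, 0.1577, 0.3129]
ee_rot: [3.117, 0.336, 0.032]
contact_force: [-0.4, 0.7, 0.4]
width: 0.0005
```

```bash
python3 - <<'E'
from h import *
rel()
u=np.array([-np.sin(TH),np.cos(TH)])
go(*(P+.066*u),.300,12.5)
E
```

```text
t 12.43 z 0.3129 yaw 12.3 home yaw -77.5 tool pos rel pivot in tool xy mm [ -1.3 -61.4] tilt [ 0.021 -0.004] F [-0.4  0.7  0.4]
t 12.43 pos [0.4716 0.1577 0.3129] F [-0.4  0.7  0.4] w 0.0 yaw 12.3
shift units [ 0.02 -0.12  0.32] turn units [ 0.1  -0.23 -0.04]
```

>>> {"fn": "play_rows", "kwargs": {
  "targets": [255, 0, 0, 0.15, 0, -0.2, 0, 255, 0, 0, 0.15, 0, 0, 0, 255, 0, 0.02, 0.12, -0.1, 0, 0, 255, 0, 0.02, 0.12, -0.1, 0, 0, 255, 0, 0.02, 0.12, -0.1, 0, 0, 255, 0, 0.02, 0.12, -0.1, 0, 0]
}}

```text
time_s: 12.93
eef_pos: [0.4737, 0.1537, 0.2808]
ee_rot: [3.082, 0.33, 0.014]
contact_force: [-1.0, 0.9, 4.1]
width: 0.0
```

```bash
python3 - <<'E'
from h import *
rel()
E
```

```text
t 12.93 z 0.2808 yaw 12.2 home yaw -77.5 tool pos rel pivot in tool xy mm [ -0.3 -57. ] tilt [ 0.013 -0.041] F [-1.   0.9  4.1]
```

>>> {"fn": "play_rows", "kwargs": {
  "targets": [255, 0, -0.1, 0.05, 0.2, 0, 0, 255, 0, -0.1, 0.05, 0.2, 0, 0, 255, 0, -0.05, 0.1, 0.1, 0, 0, 255, 0, -0.05, 0.1, 0, 0, 0]
}}

```text
time_s: 13.27
eef_pos: [0.471, 0.1652, 0.2668]
ee_rot: [-3.123, -0.332, -0.006]
contact_force: [0.7, -1.3, 2.7]
width: 0.0001
```

```bash
python3 - <<'E'
from h import *
rel()
E
```

```text
t 13.27 z 0.2668 yaw 12.2 home yaw -77.5 tool pos rel pivot in tool xy mm [ -0.5 -68.8] tilt [0.004 0.001] F [ 0.7 -1.3  2.7]
```

>>> {"fn": "play_rows", "kwargs": {
  "targets": [255, 0, 0, 0.08, 0, 0, 0, 255, 0, 0, 0.08, 0, 0, 0]
}}

```text
time_s: 13.43
eef_pos: [0.4712, 0.1661, 0.2616]
ee_rot: [-3.121, -0.333, -0.009]
contact_force: [-6.6, -4.2, 28.0]
width: -0.0003
```

>>> {"fn": "play_rows", "kwargs": {
  "targets": [255, 0, 0, 0.08, 0, 0, 0]
}}

```text
time_s: 13.52
eef_pos: [0.4713, 0.1663, 0.2611]
ee_rot: [-3.12, -0.334, -0.014]
contact_force: [-11.0, -5.4, 31.7]
width: 0.0002
```

>>> {"fn": "play_rows", "kwargs": {
  "targets": [255, 0, 0, 0.08, 0, 0, 0]
}}

```text
time_s: 13.6
eef_pos: [0.4711, 0.1663, 0.261]
ee_rot: [-3.12, -0.334, -0.018]
contact_force: [-11.5, -7.5, 32.7]
width: 0.0002
```

The lever is on its hard stop (32 N). Releasing straight up, then retreating to clear both views.

>>> {"fn": "play_rows", "kwargs": {
  "targets": [255, 0, 0, -0.2, 0, 0, 0, 255, 0, 0, -0.5, 0, 0, 0, 255, 0, 0, -0.8, 0, 0, 0, 255, 0, 0, -0.8, 0, 0, 0, 255, 0, 0, -0.8, 0, 0, 0, 255, -0.6, 0.6, 0, 0, 0, 0, 255, -0.6, 0.6, 0, 0, 0, 0, 255, -0.6, 0.6, 0, 0, 0, 0, 255, -0.6, 0.6, 0, 0, 0, 0, 255, -0.6, 0.6, 0, 0, 0, 0, 255, -0.6, 0.6, 0, 0, 0, 0, 255, -0.6, 0.6, 0, 0, 0, 0]
}}

```text
time_s: 14.6
eef_pos: [0.3383, -0.0343, 0.3845]
ee_rot: [-3.108, -0.357, -0.016]
contact_force: [1.0, -0.4, 0.4]
width: -0.0002
```

>>> {"fn": "play_rows", "kwargs": {
  "targets": [255, -0.6, 0.6, 0, 0, 0, 0, 255, -0.6, 0.6, 0, 0, 0, 0, 255, 0, 0, 0, 0, 0, 0, 255, 0, 0, 0, 0, 0, 0]
}}

```text
time_s: 14.93
eef_pos: [0.2964, -0.0971, 0.3816]
ee_rot: [-3.108, -0.343, -0.016]
contact_force: [0.3, 0.0, 0.5]
width: 0.0001
```

```bash
python3 - <<'E'
from h import *
rel()
a=ctrl.camera("top")[215:345,265:395];b=ctrl.camera("side")[200:330,280:410]
f=lambda i,k:cv2.convertScaleAbs(cv2.resize(i,(400,400),interpolation=cv2.INTER_CUBIC),alpha=k)
cv2.imwrite("pics/c8.png",np.hstack([f(a,1.5),f(b,1.2)]))
u=np.array([-np.sin(TH),np.cos(TH)])
for nm,q in(("levtip",[*(P+.08*u),.085]),("levtip_a.1",[*(P+.0796*u),.093]),("straptip",[*(P-.115*u),.062])):
    x=proj("top",q);y=proj("side",q);k=400/130;print(nm,[(x[0]-265)*k,(x[1]-215)*k],[(y[0]-280)*k+400,(y[1]-200)*k])
E
```

```text
t 14.93 z 0.3816 yaw 12.6 home yaw -77.5 tool pos rel pivot in tool xy mm [-227.6  149.1] tilt [0.009 0.016] F [0.3 0.  0.5]
levtip [np.float64(-15.709304927307901), np.float64(277.12055843304285)] [np.float64(656.7588412618014), np.float64(374.5219728316668)]
levtip_a.1 [np.float64(-16.700470320903115), np.float64(276.3766334354584)] [np.float64(657.7078371117498), np.float64(365.9303328143359)]
straptip [np.float64(282.92729101984906), np.float64(212.95329726101343)] [np.float64(649.2421951412825), np.float64(92.03747322775712)]
```

View pics/c8.png

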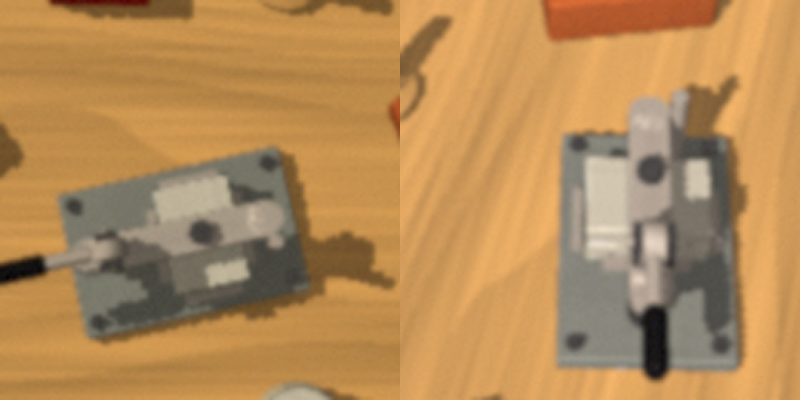

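The strap lies parallel to the plate's long edge (about 12° in both), with its end at (285,213) against the pin at (275,242). The lever tip is at (655,375) in the side view, against a predicted (657,375) for fully down. The mould sits square in its rails and nothing is being touched. Handing in.

```bash
python3 -c "
from h import *
print(ctrl.sign_off())"
```

```text
the job is handed in; nothing more can be done
None
```

The clamp is shut as asked, and I handed the job in at about 15 s of the 54 s allowed. I pushed the strap home against its stop pin with the shut fingers, where the force rose to about 9 N. Only then did I press the cam lever down to its end stop, at about 33 N total for a moment. The arm then lifted off and backed away, touching nothing.

**Last checks:** in the final pictures the strap lay along the press axis against the pin. The lever tip was within about 2 enlarged pixels (under 1 camera pixel) of where a fully lowered lever should appear. The mould looked square in its rails.

**What went wrong on the way:**
- **Joint 6:** it reached its range limit while I was moving to the lever, so I turned the tool a quarter turn.
- **Lever push:** the lever pushed the fingers outward partway down, so I lifted, re-centred and carried on.

**Not checked:** I did not measure the jar, brick, ring cone or dish afterwards. The arm did not come near them, and no contact with them showed in the pictures.

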